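Put the dopped stone away in its sprung-lid case

TASK

Press the thumb latch of the case so its sprung lid pops fully open, lay the brass dop from the wooden rest into the V blocks inside, stone end the same way as it lay (to the left as seen from the latch side) and collar down in its slot, then swing the lid down and snap it shut so it stays latched by itself. Work gently: the case, its lid and latch must never be pressed or struck with more than 25 N, by the fingers or through the dop, and the other things on the bench are to stay where they are.

Things in the scene. Friction and masses are not known exactly. Their poses are not given: they have to be found in the camera images.
- stage: Fixed blue plate 150 x 130 x 10 mm with, centred on it, an aluminium case. Origin: centre of its underside, on the bench; +x from the latch side to the hinge side, +y to the left seen from the latch side. HEIGHT: the case sits at z = 24 mm + RISE, on a stiff slide set anew each time: RISE 0 to 14 mm, not measured; find it by touch or eye. Case, lid, latch and V blocks rise with it.
- case_foot (a point): Fixed on the stage at (0, 0, 24) mm: centre of the case's underside at RISE 0 (this point does not rise). Open-topped case, 110 mm in x, 112 in y, walls 5 mm, inner floor 6 mm and rim 36 mm above its underside. Three black V blocks stand inside (see nest). Between stage y = -14 and 17 mm nothing else rises from the inner floor: room for the fingers. Axes as the stage.
- nest (a point): Fixed on the stage at (-7, 0, 48) mm: where the dop's origin lies when seated at RISE 0 (RISE higher otherwise). V blocks in line along y through it: y -43 to -31.5, -20.5 to -14.5, 17 to 26 mm, all with their tops about 4 mm above the axis. The dop's collar goes into the 11 mm gap between the first two (centre y = -26); beside it, the dop lies 5 to 6 mm proud and the lid cannot shut.
- pad_xy (a point): Fixed on the stage at (-89, 0, 52) mm: centre of the thumb pad's flat top at RISE 0 (RISE higher otherwise). The pad, 18 mm (x) by 24 mm (y), is the outer end of a steel rocker on the case's -x face; press it straight down. The rocker's hook stands over the lid's front edge, stage x -70 to -58, within 10 mm of y = 0, up to 32 mm above the pad. Axes as the stage.
- hinge (a point): Fixed on the stage at (55, 0, 60) mm: middle of the lid's hinge line (along y) at RISE 0 (RISE higher otherwise). The lid is a flat steel plate 8 mm thick, 112 mm wide, with its underside on the hinge plane: shut, its top is 8 mm above this point and it reaches 110 mm towards -x (a catch bar 117 mm). Open (1.8 rad) it leans 13 degrees past upright to +x. Axes as the stage.
- lid (a joint): Lid angle, rad: 0 hard shut, about 0.01 when latched, 1.8 fully open (end stop). A spring drives it open in 0.6 to 1 s and resists closing with 1 to 2 N. Snapping it shut needs 8 to 16 N pressed down near its front edge: from 0.13 rad it rides on the latch hook, at 0.06 rad it starts to slip past, below 0.02 it is latched; then a rigid stop, where the force shoots up.
- latch (a joint): Latch rocker angle, rad: 0 at rest, 0.32 at its end stop. Pressing the pad takes about 2 N to start; it lets the lid go at about 0.2 rad (5 mm down, 3 to 6 N) and is hard against its stop at 8 mm, where the force shoots up. Let go it springs back; it is back at 0 only once the lid is properly latched (half latched it hangs near 0.1 to 0.2).
- dop: Brass dop with a cut green stone glued to its end. Loose, 0.06 kg. Origin on its axis; its axis is its own y. Round shank 10 mm across from y = -44 to 29 mm; collar 18 mm across and 8 mm thick centred at y = -26; cone and stone 18 mm across from y = 29 to 44. Grip the shank from above between y = -11 and 11, fingers closing across it. It must lie with its +y (stone) along the stage's +y.
- rest: Fixed low wooden rest, 60 x 100 x 8 mm, with two V blocks in which the dop lies at the start along the rest's y, stone to +y, its axis 26 mm above the bench. Origin: centre of the underside. Blocks span y -44 to -35 and 14 to 22 mm, about 30 mm wide; between them the dop is free underneath down to 8 mm above the bench.
- jar: Bystander: jar, 44 mm across, 60 mm tall, origin under its centre.
- spacer: Bystander: brass ring 48 mm across, 12 mm tall.
- lap: Bystander: copper lap disc 120 mm across, 10 mm thick.
- tray: Bystander: small white bowl, 84 mm across, 24 mm tall.
- driver: Bystander: screwdriver lying on the bench.
- loupe: Bystander: black loupe, 38 mm across, 34 mm tall.
- stone_block: Bystander: wooden block 50 x 50 x 30 mm.

How it is judged (in metres and radians):
On the way, in this order (a step that is already met when the one before it is completed fails the run):
1. the latch is pressed and the lid has popped fully open, the dop still on its rest (value of joint lid above 1.6 rad and distance of dop from where it was at the start of the episode below 0.02 m), for 0.2 s.
2. the dop lies at rest in the nest, let go, lid still open (x of dop in the frame of nest between -0.003 and 0.003 m and y of dop in the frame of nest between -0.004 and 0.004 m and z of dop in the frame of nest between -0.003 and 0.0165 m and angle between the y axis of dop and the y axis of stage, either way round below 0.1 rad and value of joint lid above 1.5 rad and contact force between the fingers and dop below 0.05 N and linear speed of dop below 0.01 m/s), for 0.2 s.
At the end, for the whole second after the job is handed in: The lid is shut and held by its latch by itself (lid below 0.03 rad, latch sprung back below 0.05 rad), and the dop lies still in its nest inside, within 3 mm across and 4 mm along of its place, its axis along the nest within 0.1 rad (value of joint lid below 0.03 rad and value of joint latch below 0.05 rad and x of dop in the frame of nest between -0.003 and 0.003 m and y of dop in the frame of nest between -0.004 and 0.004 m and z of dop in the frame of nest between -0.003 and 0.0165 m and angle between the y axis of dop and the y axis of stage, either way round below 0.1 rad and linear speed of dop below 0.01 m/s); the robot touches nothing.
It fails at once if the robot presses or strikes the case, lid or latch with more than 25 N (contact force between any of the arm, the fingers and stage above 25 N).
It fails at once if the dop is forced into the case (over 25 N between them) (contact force between dop and stage above 25 N).
It fails at once if a bystander is moved by more than 20 mm (distance of any of jar, spacer, lap, tray, driver, loupe, stone_block from where it was at the start of the episode above 0.02 m).
It also fails if it takes over 70 s, if anything falls off the work surface, if the arm or the gripper's body presses on something with over 40 N, if the wrist force passes 120 N, or if a joint passes its speed limit or range.

ROBOT

A 6-joint arm with a two-finger parallel gripper is mounted at the origin on the work surface. World frame = base frame: x ahead of the robot, y to its left, z up, the work surface at z = 0. Lengths are in m, angles in degrees, forces in N, time in s.
With the tool pointing down it reaches from about 0.35 to 0.875 m from the base axis. Payload 4.2 kg.
Tool frame: the origin (TCP) lies on the front face of the gripper's body, between the roots of the fingers; the fingertips stand finger_overhang ahead of it and the grasp point (between the pads) lies 51 mm ahead of it (finger_overhang is the distance from the TCP to the fingertips, in m); z points along the fingers, y is the line along which they close (so a half turn about z gives the same grasp; the last joint's range is limited). The gripper opens to 87 mm and grips with 3 to 60 N. Pads are 19 mm wide; open, the fingers measure 117 mm over their backs; the gripper's body (75 mm by 190 mm) begins 51 mm behind the grasp point.
Start: joints at [-50.959, 22.042, 0.453, 0, -68.411, -14.817], TCP at [0.256, -0.57, 0.292] pointing down, gripper open.
Joint ranges: [-179.83, 179.83], [-69.29, 118.12], [-61.27, 80.66], [-181.25, 117.63], [-171.15, -9.14], [-177.46, 177.46]. Speed limits (degrees/s): [159.86, 159.86, 180, 180, 180, 180].

INTERFACE

Orientations are given as a 3x3 rotation matrix whose columns are the frame's x, y, z axes.
In Python, from station import sense, capture, camera_model, finish_job, finger_overhang gives the robot as it stands. The module is installed in compiled form; this text tells all that it offers.
- The arm moves only by the tool jog_arm, never from a script. Its argument "rows" is a list that holds one entry, the list of rows, each a list of 4 numbers: the shift along the tool's x, y, z in m, then the turn about the tool's z in rad. A call has 1 to 20 rows; each row shifts and turns the commanded pose from where the row before left it, along the tool's axes as they then stand; what a row does not reach is not made up. A row lasts 1/8 s, in which the tool goes at most 62.5 mm and 10.7 degrees, less where a joint would pass 70% of its speed; a pose out of reach is approached as far as the arm can. A call is refused whole if a number of a shift passes 0.0625 or a number of a turn 0.188, either way. A call with a gripper value outside its range is refused whole. "claw" is the opening, from 0 (shut) to 1 (fully open), set as the call begins (left out, the last holds). The fingers move at their own pace and stop on an object; the grip force is fixed at half the most. Time passes only in rows, so rows that do not move let the fingers close. It gives the time, the measured TCP pose, the force, the opening and the grip force at its end, in the units of the state.
- sense(): the state, without advancing time (a new reading comes with each control period).
- capture(name): name is "scene" or "top" or "wrist"; returns the picture (400x640x3 uint8, red, green, blue); there is no depth.
- camera_model(name): a dict with "fovy" (degrees; the focal length in pixels is half the picture's height over the tangent of half this angle, whatever the lens; pixels are square), "cx", "cy" (the principal point, pixels), "eye" and "rotation" of the camera in the world. Camera axes: x right, y down, z forward; pixel columns grow to the right and rows downward; lengths in m; the calibration is good to about 2 mm. A picture is of the moment at which its call begins: read the wrist's pose just before it. camera_model takes no time and is no camera call; for the wrist camera it gives the pose at the moment of the call.
- finish_job(): hands the job in; it is judged then, once.
The state is a dict: "time_s": time; "joints": joint angles; "joint_velocities": joint speeds; "effort": joint torques, N m; "tcp_pos": TCP position; "ee_rot": TCP orientation; "wrist_force": force on the tool from outside, world axes, zero at the start; "moment": the same for the moment, N m; "gripper_width": opening from 0.0 (shut) to 1.0 (fully open); "gripper_force": force on a finger pad.
Only numpy, scipy, OpenCV 4.12 (cv2) and the standard library are available. Lean on these libraries where they do the work, as an engineer would, in place of code of your own. Each camera call takes 0.05 s, during which the arm holds its last target. There are 200 camera calls.

## Working session

There is one attempt and no reset: what is moved stays moved. The work goes in short steps, Python scripts to look and compute and a tool call to move; the robot and the scene stay as the last step left them, time stands still between calls to the robot, and variables do not carry over. Pictures are saved under pics/ and viewed, at most 10 in all, crops included, and the job is handed in when it is done.

Besides the shell and the picture viewer there is one more tool, called after "Request:" by a JSON object that holds its "api" and its "payload". jog_arm: Moves the arm, as the interface text tells. Its arguments: {"type":"object","properties":{"rows":{"type":"array"},"claw":{"type":"number"}},"required":["rows"]}

```bash
mkdir -p pics
python3 - <<'E'
from station import *
import cv2,numpy as np
print(finger_overhang)
for n in ("top","scene"):
    im=capture(n); cv2.imwrite(f"pics/{n}0.png",im[:,:,::-1]); m=camera_model(n); print(n,m)
s=sense();print(s["time_s"],s["tcp_pos"],s["ee_rot"],s["wrist_force"])
E
```

```text
0.0697
top {'fovy': 45.975054604112486, 'cx': 323.89771341676334, 'cy': 201.29330233894345, 'eye': array([0.48323082, 0.00581452, 1.1746686 ]), 'rotation': array([[ 0.01740964, -0.99783905,  0.06335725],
       [-0.99948184, -0.01908408, -0.02592008],
       [ 0.02707318, -0.06287316, -0.99765425]])}
scene {'fovy': 49.46995255364236, 'cx': 320.4384976377155, 'cy': 196.18400077572076, 'eye': array([1.18648006, 0.05525434, 0.83875924]), 'rotation': array([[-0.14603825,  0.75148164, -0.64338804],
       [ 0.98919874,  0.11920672, -0.08529718],
       [ 0.01259691, -0.64889529, -0.76077343]])}
0.1 [ 0.25629233 -0.56959286  0.29126273] [[-9.12023066e-01 -4.10137943e-01 -8.91787151e-04]
 [-4.10138902e-01  9.12021383e-01  1.75442697e-03]
 [ 9.37718813e-05  1.96583447e-03 -9.99998063e-01]] [ 0.38324786 -0.35395216 -0.34164978]
```

View pics/top0.png

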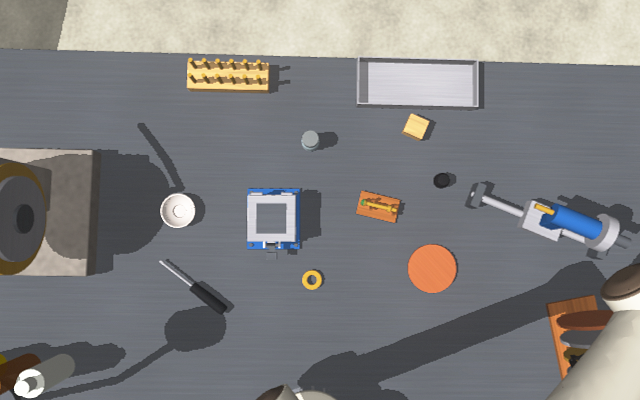

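View pics/scene0.png

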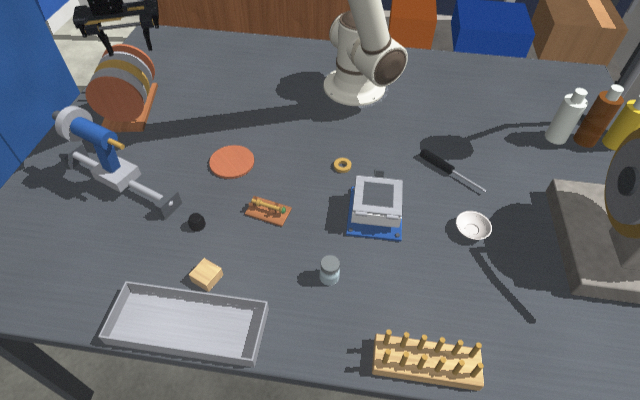

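```bash
cat > h.py <<'E'
from station import *
import cv2,numpy as np
def K(m):
    f=200/np.tan(np.radians(m["fovy"])/2); return f
def unproj(m,uv,z):
    uv=np.atleast_2d(uv).astype(float); f=K(m)
    d=np.c_[(uv[:,0]-m["cx"])/f,(uv[:,1]-m["cy"])/f,np.ones(len(uv))]@m["rotation"].T
    return m["eye"]+d*((z-m["eye"][2])/d[:,2])[:,None]
def proj(m,P):
    c=(np.atleast_2d(P)-m["eye"])@m["rotation"]; return c[:,:2]/c[:,2:]*K(m)+[m["cx"],m["cy"]]
def stage(x,y,yaw,p):
    c,s=np.cos(yaw),np.sin(yaw); p=np.atleast_2d(p).astype(float)
    return np.c_[x+c*p[:,0]-s*p[:,1],y+s*p[:,0]+c*p[:,1],p[:,2]]
E
python3 - <<'E'
from h import *
im=cv2.imread("pics/top0.png"); m=camera_model("top"); hsv=cv2.cvtColor(im,cv2.COLOR_BGR2HSV)
def crop(x0,y0,x1,y1,k): return cv2.resize(im[y0:y1,x0:x1],None,fx=k,fy=k,interpolation=cv2.INTER_CUBIC)
a=crop(235,175,315,265,6);b=crop(350,180,410,225,5)
o=np.zeros((540,790,3),np.uint8);o[:540,:480]=a;o[:225,485:785]=b
cv2.imwrite("pics/crop0.png",o)
for nm,lo,hi,box,z in (("stage",(105,150,60),(125,255,255),(235,175,315,265),.01),("rest",(5,120,60),(22,255,255),(350,185,410,225),.008)):
    k=cv2.inRange(hsv,lo,hi);q=np.zeros_like(k);q[box[1]:box[3],box[0]:box[2]]=k[box[1]:box[3],box[0]:box[2]]
    pts=unproj(m,np.argwhere(q)[:,::-1],z)[:,:2].astype(np.float32)
    r=cv2.minAreaRect(pts*1000);print(nm,len(pts),r)
E
```

```text
stage 503 ((512.5216064453125, 99.8670654296875), (145.49940490722656, 127.37864685058594), 1.1363366842269897)
rest 940 ((547.6912841796875, -158.8223419189453), (100.55393981933594, 59.325538635253906), 77.05914306640625)
```

View pics/crop0.png

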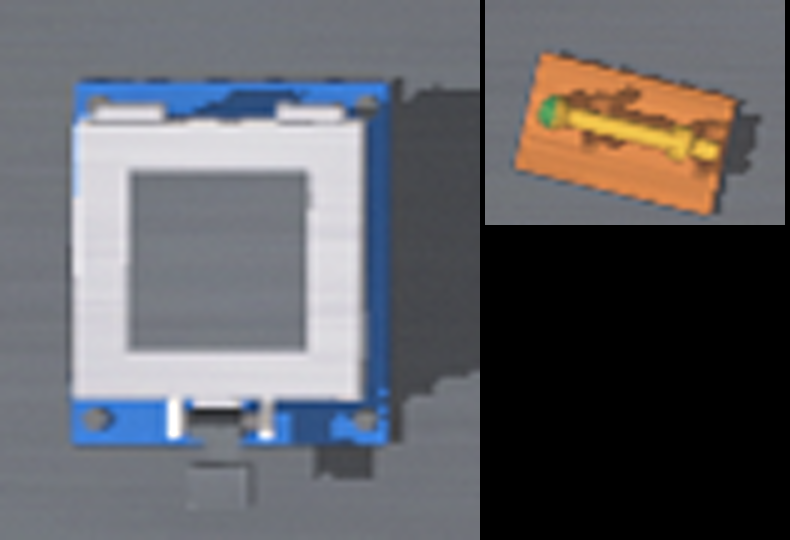

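Request:
{"api": "jog_arm", "payload": {"rows": [[[0,0,0,0.134],[0,0,0,0.134],[0,0,0,0.134],[-0.03,0.03,0,0],[-0.03,0.055,0,0],[-0.03,0.055,0,0],[-0.02,0.055,0,0],[-0.02,0.055,0,0],[-0.02,0.055,0,0],[-0.02,0.055,0,0],[0,0.055,0,0],[0,0.055,0,0],[0,0.055,0,0],[0,0.055,0,0],[0,0.055,0,0],[0,0.055,0,0],[0,0.03,0,0],[0,0,0,0]]], "claw": 0}}

```text
time_s: 2.35
tcp_pos: [0.4111, 0.1548, 0.2918]
ee_rot: [[-1.0, -0.024, -0.001], [-0.024, 1.0, -0.0], [0.001, -0.0, -1.0]]
wrist_force: [0.9, 0.2, -0.2]
gripper_width: 0.007
gripper_force: 0.0
```

Run:
```python
from h import *
s=sense();print(s["time_s"],s["tcp_pos"],s["ee_rot"],s["joints"],s["wrist_force"],s["gripper_width"])
m=camera_model("wrist");print(m)
im=capture("wrist");cv2.imwrite("pics/w1.png",im[:,:,::-1])
im=capture("scene");cv2.imwrite("pics/s1.png",im[:,:,::-1])
```

```text
2.35 [0.41105191 0.15477223 0.29184445] [[-9.99710117e-01 -2.40653050e-02 -7.37367114e-04]
 [-2.40650364e-02  9.99710326e-01 -3.70917739e-04]
 [ 7.46079766e-04 -3.53065450e-04 -9.99999659e-01]] [ 4.19606915e+01  3.62458362e+00 -2.40230500e+01 -1.40430999e-02
 -6.23979924e+01 -1.30575214e+02] [ 0.87790927  0.24257856 -0.19979121] 0.0068555208189629525
{'fovy': 68.31950033274997, 'cx': 319.258084442968, 'cy': 200.2857370988089, 'eye': array([0.34284071, 0.1536338 , 0.38484635]), 'rotation': array([[-2.39049719e-02,  9.68637105e-01,  2.47327134e-01],
       [ 9.99714225e-01,  2.31967653e-02,  5.77733963e-03],
       [-1.41043962e-04,  2.47394562e-01, -9.68914811e-01]])}
```

View pics/w1.png

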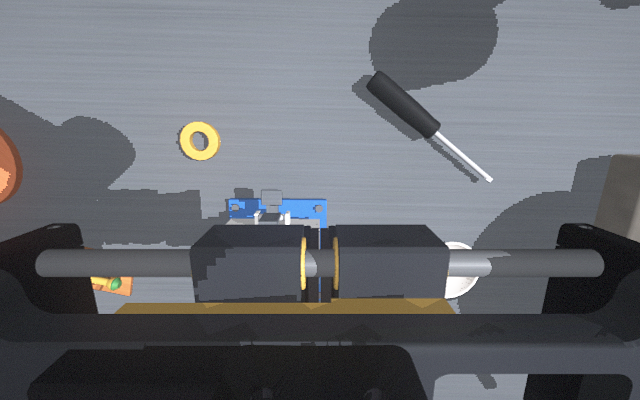

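Run:
```python
from h import *
w=dict(camera_model("wrist")); 
im=cv2.imread("pics/w1.png")
print("front corners",unproj(w,[[228.5,199],[326,199.5]],.01)*1000)
for z in (.052,.066): print("pad",unproj(w,[[262,190],[282,190],[282,204],[262,204]],z)*1000)
m=camera_model("top")
c=np.array([[71,446],[388,446],[76,80],[389,80]])/6+[235,175]-.4
print("top corners",unproj(m,c,.01)*1000)
for z in (.052,.066): print("padtop",unproj(m,np.array([[187,463],[250,463],[250,507],[187,507]])/6+[235,175]-.4,z)*1000)
print(proj(m,stage(.5125,.1,.02,[[0,0,.01]])))
cv2.imwrite("pics/c1.png",cv2.resize(im[175:235,210:345],None,fx=5.5,fy=5.5,interpolation=cv2.INTER_CUBIC))
```

```text
front corners [[439.10752679  34.84103606  10.        ]
 [437.0684601  162.68286193  10.        ]]
pad [[416.75686076  87.25949942  52.        ]
 [416.26649996 110.36280261  52.        ]
 [433.01961021 110.19356887  52.        ]
 [433.51646838  86.80953218  52.        ]]
pad [[413.64460999  89.9830611   66.        ]
 [413.1748727  112.11468919  66.        ]
 [429.22338327 111.95257306  66.        ]
 [429.69934466  89.55201852  66.        ]]
top corners [[436.64928474 163.31469734  10.        ]
 [438.76873382  34.04337606  10.        ]
 [586.62971827 165.42116621  10.        ]
 [589.19002984  36.74495232  10.        ]]
padtop [[432.41104542 111.95595437  52.        ]
 [432.81284316  87.20569696  52.        ]
 [415.57674817  86.79615539  52.        ]
 [415.18564299 111.5226614   52.        ]]
padtop [[433.04478264 110.63234019  66.        ]
 [433.44156985  86.1907256   66.        ]
 [416.42041391  85.78629113  66.        ]
 [416.03418592 110.2044505   66.        ]]
[[273.08903004 218.43395152]]
```

View pics/c1.png

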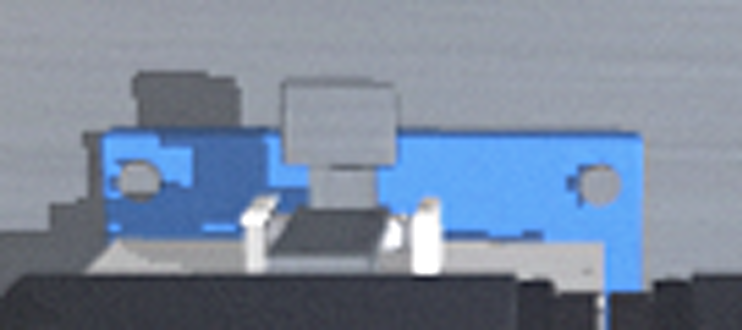

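Request:
{"api": "jog_arm", "payload": {"rows": [[[-0.0074,-0.0566,0,0.0076],[0,0,0.05,0],[0,0,0.05,0],[0,0,0.04,0],[0,0,0.013,0],[0,0,0,0],[0,0,0,0]]]}}

```text
time_s: 3.32
tcp_pos: [0.4204, 0.0964, 0.14]
ee_rot: [[-1.0, -0.012, 0.001], [-0.012, 1.0, 0.001], [-0.001, 0.001, -1.0]]
wrist_force: [0.8, -0.2, -0.4]
gripper_width: 0.005
gripper_force: 0.0
```

Request:
{"api": "jog_arm", "payload": {"rows": [[[0,0,0.001,0],[0,0,0.001,0],[0,0,0.001,0],[0,0,0.001,0],[0,0,0,0]]]}}

```text
time_s: 3.95
tcp_pos: [0.4198, 0.0968, 0.1352]
ee_rot: [[-1.0, -0.013, -0.0], [-0.013, 1.0, -0.0], [0.0, -0.0, -1.0]]
wrist_force: [0.7, 0.0, 0.3]
gripper_width: 0.007
gripper_force: 0.0
```

Request:
{"api": "jog_arm", "payload": {"rows": [[[0,0.0015,0.001,-0.004],[0,0,0.001,0],[0,0,0.001,0],[0,0,0.001,0],[0,0,0,0]]]}}

```text
time_s: 4.58
tcp_pos: [0.4198, 0.0982, 0.1312]
ee_rot: [[-1.0, -0.017, -0.0], [-0.017, 1.0, -0.0], [0.0, -0.0, -1.0]]
wrist_force: [-0.3, -0.7, -0.7]
gripper_width: 0.003
gripper_force: 0.0
```

Request:
{"api": "jog_arm", "payload": {"rows": [[[0,0,0.001,0],[0,0,0.001,0],[0,0,0.001,0],[0,0,0,0]]]}}

```text
time_s: 5.08
tcp_pos: [0.4198, 0.0982, 0.1282]
ee_rot: [[-1.0, -0.017, -0.0], [-0.017, 1.0, -0.0], [0.0, -0.0, -1.0]]
wrist_force: [-0.1, 0.3, 0.2]
gripper_width: 0.003
gripper_force: 0.0
```

Tip 58.5 mm: no contact yet.

Request:
{"api": "jog_arm", "payload": {"rows": [[[0,0,0.001,0],[0,0,0.001,0],[0,0,0.001,0],[0,0,0,0]]]}}

```text
time_s: 5.58
tcp_pos: [0.4197, 0.0982, 0.1253]
ee_rot: [[-1.0, -0.017, -0.0], [-0.017, 1.0, -0.0], [0.0, -0.0, -1.0]]
wrist_force: [-1.6, 1.1, 1.9]
gripper_width: 0.007
gripper_force: 1.3
```

Request:
{"api": "jog_arm", "payload": {"rows": [[[0,0,0.001,0],[0,0,0,0]]]}}

```text
time_s: 5.82
tcp_pos: [0.4196, 0.0982, 0.1242]
ee_rot: [[-1.0, -0.017, -0.001], [-0.017, 1.0, -0.0], [0.001, -0.0, -1.0]]
wrist_force: [-3.4, 1.7, 3.2]
gripper_width: 0.008
gripper_force: 1.7
```

Request:
{"api": "jog_arm", "payload": {"rows": [[[0,0,0.001,0],[0,0,0,0]]]}}

```text
time_s: 6.08
tcp_pos: [0.4196, 0.0982, 0.1231]
ee_rot: [[-1.0, -0.017, -0.001], [-0.017, 1.0, -0.0], [0.001, -0.0, -1.0]]
wrist_force: [-2.7, 1.0, 2.2]
gripper_width: 0.003
gripper_force: 1.8
```

Request:
{"api": "jog_arm", "payload": {"rows": [[[0,0,0.001,0],[0,0,0,0]]]}}

```text
time_s: 6.32
tcp_pos: [0.4196, 0.0981, 0.1221]
ee_rot: [[-1.0, -0.017, -0.001], [-0.017, 1.0, -0.0], [0.001, -0.0, -1.0]]
wrist_force: [-4.0, 1.6, 4.3]
gripper_width: 0.005
gripper_force: 2.5
```

Request:
{"api": "jog_arm", "payload": {"rows": [[[0,0,0.001,0],[0,0,0,0]]]}}

```text
time_s: 6.58
tcp_pos: [0.4196, 0.0981, 0.1211]
ee_rot: [[-1.0, -0.017, -0.001], [-0.017, 1.0, -0.0], [0.001, -0.0, -1.0]]
wrist_force: [-4.5, 1.8, 4.6]
gripper_width: 0.004
gripper_force: 2.8
```

Request:
{"api": "jog_arm", "payload": {"rows": [[[0,0,0.001,0],[0,0,0,0],[0,0,0,0]]]}}

```text
time_s: 6.95
tcp_pos: [0.4196, 0.0981, 0.1202]
ee_rot: [[-1.0, -0.017, -0.001], [-0.017, 1.0, -0.0], [0.001, -0.0, -1.0]]
wrist_force: [-5.0, 1.6, 4.0]
gripper_width: 0.006
gripper_force: 3.0
```

Run:
```python
from h import *
m=camera_model("scene");im=capture("scene")[:,:,::-1];o=cv2.imread("pics/s1.png")
d=np.abs(im.astype(int)-o).sum(2)[130:250,330:420];print((d>90).sum());cv2.imwrite("pics/s2.png",cv2.resize(im[110:250,320:430],None,fx=4,fy=4))
```

```text
4455
```

View pics/s2.png

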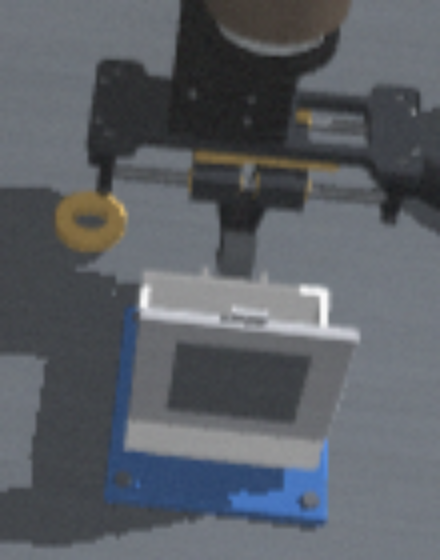

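Request:
{"api": "jog_arm", "payload": {"rows": [[[0,0,-0.01,0],[0,0,-0.03,0],[0,0,-0.06,0],[0,0,-0.06,0],[0,0,0,0.121],[0,0,0,0.122],[-0.0453,-0.0369,0,0],[-0.0453,-0.0369,0,0],[-0.0453,-0.0369,0,0],[-0.0453,-0.0369,0,0],[-0.0453,-0.0369,0.02,0],[-0.0453,-0.0369,0.02,0],[0,0,0.04,0],[0,0,0,0],[0,0,0,0]]], "claw": 0.35}}

```text
time_s: 8.88
tcp_pos: [0.6361, -0.1784, 0.2022]
ee_rot: [[-0.975, 0.223, 0.003], [0.223, 0.975, -0.001], [-0.003, -0.001, -1.0]]
wrist_force: [-0.1, -0.1, 0.3]
gripper_width: 0.353
gripper_force: 0.0
```

Run:
```python
from h import *
s=sense();print(s["time_s"],s["tcp_pos"],s["ee_rot"][:,1],s["joints"],s["wrist_force"],s["gripper_width"])
w=camera_model("wrist");im=capture("wrist")[:,:,::-1];cv2.imwrite("pics/w2.png",im)
import pickle;pickle.dump((s,w),open("w2.pkl","wb"))
t=camera_model("top")
b=lambda x,y:[(x-485)/5+350-.4,y/5+180-.4]
print("collar top",unproj(t,[b(682,145)],.032)*1000,"stone",unproj(t,[b(551,112)],.03)*1000)
p=proj(w,[[.5419,-.1841,.035],[.5477,-.1588,.031],[.557,-.123,.03]]);print(p)
hsv=cv2.cvtColor(im,cv2.COLOR_BGR2HSV)
u,v=p[1].astype(int);x0,y0=max(u-100,0),max(v-60,0);cv2.imwrite("pics/c2.png",cv2.resize(im[y0:v+60,x0:u+100],None,fx=3.9,fy=3.9,interpolation=cv2.INTER_CUBIC));print(x0,y0)
```

```text
8.875 [ 0.63612369 -0.17841574  0.20222765] [ 2.22803732e-01  9.74863152e-01 -5.75827235e-04] [-1.64456971e+00  2.93393335e+01 -1.18708116e+00  8.05407923e-02
 -5.92942317e+01 -1.01270159e+02] [-0.08457637 -0.13595463  0.25672675] 0.3532299534252356
collar top [[ 540.99838847 -182.81216429   32.        ]] stone [[ 556.01260241 -118.85096241   30.        ]]
[[287.1972476   96.72455362]
 [318.29890951  97.15991248]
 [361.68538675  98.60517593]]
218 37
```

View pics/c2.png

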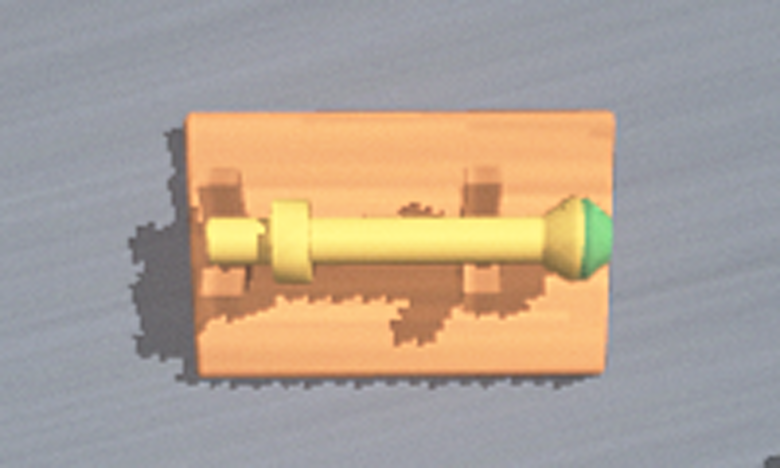

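Run:
```python
from h import *
import pickle;s,w=pickle.load(open("w2.pkl","rb"))
R=s["ee_rot"]
f=lambda x,y:[218+x/3.9-.4,37+y/3.9-.4]
for n,x,y,z in (("end-44",207,241,.026),("end+44",612,240,.026),("colL",271,241,.032),("colR",312,241,.030),("shank mid",430,241,.028),("rest tl",188,113,.008),("tr",614,113,.008),("br",603,375,.008),("bl",200,375,.008)):
    p=unproj(w,[f(x,y)],z)[0]; print(n,(p*1000).round(1),"tool",((p-s["tcp_pos"])@R*1000).round(1))
```

```text
end-44 [ 539.1 -199.1   26. ] tool [ 90.6 -41.7 176. ]
end+44 [ 558.9 -111.5   26. ] tool [ 90.8  48.1 175.9]
colL [ 542.9 -184.8   32. ] tool [ 90.1 -26.9 169.9]
colR [ 544.7 -176.2   30. ] tool [ 90.2 -18.1 171.9]
shank mid [ 550.3 -151.    28. ] tool [ 90.4   7.7 173.9]
rest tl [ 509.1 -198.5    8. ] tool [120.  -47.7 193.9]
tr [ 531.  -102.7    8. ] tool [120.   50.5 193.8]
br [ 588.4 -115.7    8. ] tool [ 61.1  50.6 194. ]
bl [ 566.6 -211.4    8. ] tool [ 61.1 -47.5 194.1]
```

Request:
{"api": "jog_arm", "payload": {"rows": [[[0.0452,-0.0113,0,0],[0.0452,-0.0114,0,0],[0,0,0,0],[0,0,0.05,0],[0,0,0.03,0],[0,0,0.01,0],[0,0,0.005,0],[0,0,0,0],[0,0,0,0]]]}}

```text
time_s: 10.05
tcp_pos: [0.5428, -0.1803, 0.1064]
ee_rot: [[-0.975, 0.224, 0.002], [0.224, 0.975, -0.0], [-0.002, 0.0, -1.0]]
wrist_force: [0.5, 0.5, -0.2]
gripper_width: 0.348
gripper_force: 0.0
```

Run:
```python
from h import *
s=sense();print(s["time_s"],s["tcp_pos"],s["ee_rot"],s["wrist_force"])
```

```text
10.05 [ 0.54282131 -0.1803117   0.10643656] [[-9.74685300e-01  2.23567884e-01  2.44272941e-03]
 [ 2.23567815e-01  9.74688329e-01 -3.04861017e-04]
 [-2.44905698e-03  2.48972125e-04 -9.99996970e-01]] [ 0.54527987  0.54068875 -0.17050067]
```

Request:
{"api": "jog_arm", "payload": {"rows": [[[0,0,0.002,0],[0,0,0.0015,0],[0,0,0.0013,0],[0,0,0,0],[0,0,0,0]]]}}

```text
time_s: 10.68
tcp_pos: [0.5421, -0.1803, 0.1008]
ee_rot: [[-0.975, 0.224, 0.0], [0.224, 0.975, -0.0], [-0.0, -0.0, -1.0]]
wrist_force: [-1.0, 0.3, 4.0]
gripper_width: 0.35
gripper_force: 2.1
```

Request:
{"api": "jog_arm", "payload": {"rows": [[[0,0,0,0],[0,0,0,0],[0,0,0,0],[0,0,0,0]]], "claw": 0}}

```text
time_s: 11.18
tcp_pos: [0.5425, -0.1803, 0.1008]
ee_rot: [[-0.975, 0.224, 0.001], [0.224, 0.975, -0.0], [-0.001, 0.0, -1.0]]
wrist_force: [0.6, 1.3, 5.5]
gripper_width: 0.079
gripper_force: 30.4
```

Request:
{"api": "jog_arm", "payload": {"rows": [[[0,0,-0.001,0],[0,0,-0.003,0],[0,0,-0.01,0],[0,0,-0.03,0],[0,0,-0.04,0],[0,0,-0.04,0],[0,0,0,0],[0,0,0,0]]]}}

```text
time_s: 12.18
tcp_pos: [0.5411, -0.1801, 0.224]
ee_rot: [[-0.975, 0.224, -0.001], [0.224, 0.975, 0.001], [0.002, 0.0, -1.0]]
wrist_force: [-0.6, 0.1, -0.4]
gripper_width: 0.074
gripper_force: 30.5
```

Run:
```python
from h import *
s=sense();print(s["time_s"],s["tcp_pos"],s["ee_rot"][:,1],s["wrist_force"],s["gripper_width"],s["gripper_force"],s["moment"])
im=capture("scene")[:,:,::-1];w=camera_model("wrist");iw=capture("wrist")[:,:,::-1]
u,v=proj(camera_model("scene"),s["tcp_pos"]+[0,0,-.07])[0].astype(int)
a=cv2.resize(im[v-50:v+50,u-60:u+60],None,fx=4,fy=4,interpolation=cv2.INTER_CUBIC)
o=np.zeros((600,640,3),np.uint8);o[:200]=cv2.resize(iw[100:300,:],(640,200));o[200:600,:480]=a
cv2.imwrite("pics/s3.png",o);print(u,v)
```

```text
12.175 [ 0.54113721 -0.18008237  0.22400809] [2.24360494e-01 9.74506117e-01 4.44178584e-04] [-0.61120126  0.08060817 -0.37851562] 0.07383020345312877 30.533943160262424 [-0.07201772  0.058959    0.03882044]
253 165
```

View pics/s3.png

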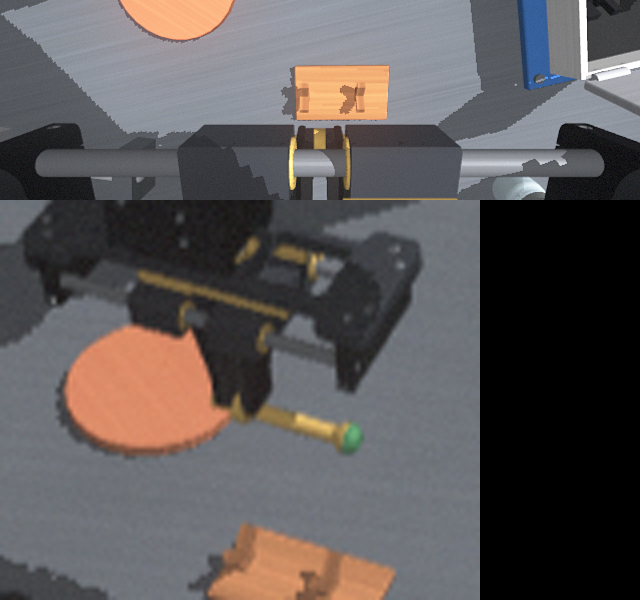

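Request:
{"api": "jog_arm", "payload": {"rows": [[[0,0,-0.033,0],[0,0,-0.033,0],[0,0,0,-0.081],[0,0,0,-0.081],[0,0,0,-0.081],[-0.01,0.03,0,0],[-0.01,0.05,0,0],[-0.01,0.05,0,0],[-0.01,0.05,0,0],[-0.01,0.05,0,0],[-0.0084,0.034,0,0],[0,0,0,0],[0,0,0,0]]]}}

```text
time_s: 13.9
tcp_pos: [0.5954, 0.0843, 0.2893]
ee_rot: [[-1.0, -0.017, -0.003], [-0.017, 1.0, -0.001], [0.003, -0.001, -1.0]]
wrist_force: [-0.5, 0.5, -0.3]
gripper_width: 0.074
gripper_force: 30.6
```

Run:
```python
from h import *
import pickle
s=sense();print(s["time_s"],s["tcp_pos"],s["ee_rot"],s["gripper_width"])
w=camera_model("wrist");im=capture("wrist")[:,:,::-1];cv2.imwrite("pics/w3.png",im);pickle.dump((s,w),open("w3.pkl","wb"))
p=proj(w,stage(.5128,.0999,.0165,[[-7,-26,52],[-7,0,52],[-55,-56,60],[-55,56,60],[55,-56,60],[55,56,60]]/np.array([1e3])));print(p)
x0,y0=(p.min(0)-14).astype(int);x0=max(x0,0);y0=max(y0,0);x1,y1=(p.max(0)+14).astype(int)
c=im[y0:y1,x0:x1];k=min(800/c.shape[1],600/c.shape[0]);c=cv2.resize(c,None,fx=k,fy=k,interpolation=cv2.INTER_CUBIC)[:600,:800];cv2.imwrite("pics/c3.png",c);print(x0,y0,k)
```

```text
13.9 [0.59541811 0.08429377 0.2892602 ] [[-9.99848490e-01 -1.72217194e-02 -2.53160189e-03]
 [-1.72191259e-02  9.99851196e-01 -1.04266967e-03]
 [ 2.54918174e-03 -9.98919725e-04 -9.99996252e-01]] 0.07367545406124326
[[310.54939743 105.06411551]
 [334.87517994 105.07731717]
 [280.07314058  54.30124409]
 [391.79796715  54.35031749]
 [283.29845274 163.9741662 ]
 [385.66351131 164.04201831]]
266 40 4.3478260869565215
```

View pics/c3.png

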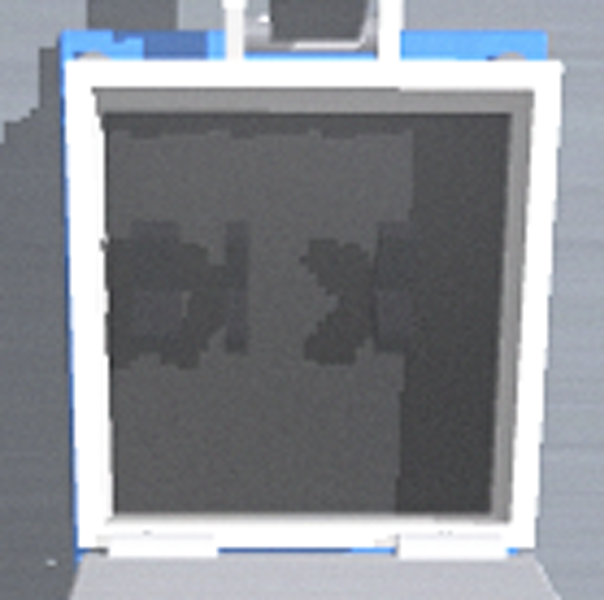

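Run:
```python
from h import *
import pickle
from scipy.optimize import least_squares
s,w=pickle.load(open("w3.pkl","rb"));k=4.3478
im=cv2.imread("pics/w3.png")
g=cv2.cvtColor(im,cv2.COLOR_BGR2GRAY)
px=np.array([[65,62],[563,62],[79,548],[533,548],[225,287],[247,287],[376,287],[131,287]])/k+[266,40]-.4
P=np.array([[-55,-56,60],[-55,56,60],[55,-56,60],[55,56,60],[-7,-20.5,52],[-7,-14.5,52],[-7,17,52],[-7,-43,52]])/1e3
W=np.array([[1,1]]*4+[[1,0]]*4)
def res(q,wt=W): 
    P2=P+[0,0,q[3]]; return ((proj(w,stage(*q[:3],P2))-px)*wt).ravel()
r=least_squares(res,[.5128,.0999,.0165,.005]);print(r.x,r.fun.reshape(-1,2).round(2))
for R in (.003,.005,.007,.009):
    r=least_squares(lambda q:res([q[0],q[1],.0165,R]),[.5128,.0999]);print(R,r.x,r.cost)
```

```text
[0.51373683 0.10128386 0.01593328 0.00653385] [[ 0.12 -0.09]
 [-0.35  0.03]
 [ 0.07 -0.03]
 [-0.01  0.09]
 [-0.42 -0.  ]
 [ 0.24 -0.  ]
 [ 0.63  0.  ]
 [-0.27 -0.  ]]
0.003 [0.51344809 0.10139669] 2.038767036002817
0.005 [0.5136112  0.10133426] 0.7396391993844047
0.007 [0.51377507 0.10127184] 0.4624347107637001
0.009 [0.51393973 0.10120941] 1.246262526079037
```

Run:
```python
from h import *
import pickle
for n in ("w2","w3"):
    s,w=pickle.load(open(n+".pkl","rb"))
    R=np.array(s["ee_rot"]);t=np.array(s["tcp_pos"])
    im=cv2.imread(f"pics/{n}.png");hsv=cv2.cvtColor(im,cv2.COLOR_BGR2HSV)
    ring=cv2.inRange(hsv,(15,120,90),(35,255,255))[225:300,240:400]
    c=np.where(ring.sum(0)>255*8)[0]+240;print(n,c)
    print(proj(w,np.array([t,t+R[:,2]*.02,t+R[:,2]*.05])))
    print("cam in tool",R.T@(w["eye"]-t),(R.T@w["rotation"]).round(4).tolist())
```

```text
w2 [245 246 247 248 249 250 251 252 253 254 255 256 388 389 390 391 392 393
 394]
[[318.29906281 319.3328228 ]
 [318.45264522 289.51154756]
 [318.61122758 258.71942634]]
cam in tool [ 0.0684034   0.00036831 -0.09293435] [[-0.0001, -0.9688, -0.248], [1.0, -0.0001, -0.0002], [0.0001, -0.248, 0.9688]]
w3 [290 291 292 293 314 315 316 317 318 319 320 321 322 323 324 344 345 346
 347 348 349]
[[317.86020134 319.06351729]
 [318.06355077 289.27682428]
 [318.27350913 258.52205086]]
cam in tool [ 0.06830072  0.00049606 -0.09293829] [[-0.0002, -0.9687, -0.2481], [1.0, -0.0002, 0.0002], [-0.0002, -0.2481, 0.9687]]
```

Request:
{"api": "jog_arm", "payload": {"rows": [[[0.045,-0.004,0,0],[0.0449,-0.0043,0,0],[0,0,0,0],[0,0,0.05,0],[0,0,0.05,0],[0,0,0.03,0],[0,0,0.009,0],[0,0,0,0],[0,0,0,0],[0,0,0,0]]]}}

```text
time_s: 15.2
tcp_pos: [0.5068, 0.0751, 0.1527]
ee_rot: [[-1.0, -0.017, 0.003], [-0.017, 1.0, 0.001], [-0.003, 0.001, -1.0]]
wrist_force: [0.6, -0.6, 0.3]
gripper_width: 0.076
gripper_force: 30.7
```

Run:
```python
from h import *
s=sense();print(s["time_s"],s["tcp_pos"],s["ee_rot"],s["wrist_force"])
```

```text
15.2 [0.50677971 0.07508163 0.15273876] [[-0.99984773 -0.01726453  0.00253912]
 [-0.01726171  0.99985037  0.00112956]
 [-0.00255824  0.00108556 -0.99999614]] [ 0.64458248 -0.59276282  0.31736423]
```

Request:
{"api": "jog_arm", "payload": {"rows": [[[0.0006,-0.0005,0.005,0],[0,0,0.004,0],[0,0,0.003,0],[0,0,0.002,0],[0,0,0,0],[0,0,0,0]]]}}

```text
time_s: 15.95
tcp_pos: [0.5056, 0.0744, 0.1375]
ee_rot: [[-1.0, -0.017, 0.0], [-0.017, 1.0, 0.0], [-0.0, 0.0, -1.0]]
wrist_force: [0.1, -0.1, -1.1]
gripper_width: 0.073
gripper_force: 30.7
```

Request:
{"api": "jog_arm", "payload": {"rows": [[[0,0,0.001,0],[0,0,0.001,0],[0,0,0,0]]]}}

```text
time_s: 16.32
tcp_pos: [0.5054, 0.0743, 0.1354]
ee_rot: [[-1.0, -0.017, -0.0], [-0.017, 1.0, -0.0], [0.0, -0.0, -1.0]]
wrist_force: [0.6, 0.7, -1.4]
gripper_width: 0.077
gripper_force: 30.7
```

Request:
{"api": "jog_arm", "payload": {"rows": [[[0,0,0.001,0],[0,0,0.001,0],[0,0,0,0]]]}}

```text
time_s: 16.7
tcp_pos: [0.5055, 0.0743, 0.1333]
ee_rot: [[-1.0, -0.017, -0.0], [-0.017, 1.0, -0.0], [0.0, -0.0, -1.0]]
wrist_force: [-0.3, -0.2, -1.0]
gripper_width: 0.076
gripper_force: 30.7
```

Request:
{"api": "jog_arm", "payload": {"rows": [[[0,0,0.001,0],[0,0,0.001,0],[0,0,0,0]]]}}

```text
time_s: 17.08
tcp_pos: [0.5054, 0.0743, 0.1313]
ee_rot: [[-1.0, -0.017, -0.0], [-0.017, 1.0, -0.0], [0.0, -0.0, -1.0]]
wrist_force: [-0.4, 0.5, 0.2]
gripper_width: 0.078
gripper_force: 30.7
```

Request:
{"api": "jog_arm", "payload": {"rows": [[[0,0,0.001,0],[0,0,0,0]]]}}

```text
time_s: 17.32
tcp_pos: [0.5055, 0.0743, 0.1304]
ee_rot: [[-1.0, -0.017, -0.0], [-0.017, 1.0, -0.0], [0.0, -0.0, -1.0]]
wrist_force: [0.3, -0.4, -0.9]
gripper_width: 0.075
gripper_force: 30.7
```

Request:
{"api": "jog_arm", "payload": {"rows": [[[0,0,0.001,0],[0,0,0,0]]]}}

```text
time_s: 17.58
tcp_pos: [0.5055, 0.0743, 0.1294]
ee_rot: [[-1.0, -0.017, -0.0], [-0.017, 1.0, -0.0], [0.0, -0.0, -1.0]]
wrist_force: [0.5, -0.3, -1.3]
gripper_width: 0.074
gripper_force: 30.7
```

Request:
{"api": "jog_arm", "payload": {"rows": [[[0,0,0.001,0],[0,0,0,0]]]}}

```text
time_s: 17.82
tcp_pos: [0.5056, 0.0744, 0.1284]
ee_rot: [[-1.0, -0.017, 0.0], [-0.017, 1.0, 0.0], [-0.0, 0.0, -1.0]]
wrist_force: [-0.7, -0.1, -0.6]
gripper_width: 0.077
gripper_force: 30.7
```

Request:
{"api": "jog_arm", "payload": {"rows": [[[0,0,0.0006,0],[0,0,0,0]]]}}

```text
time_s: 18.08
tcp_pos: [0.5057, 0.0744, 0.128]
ee_rot: [[-1.0, -0.017, 0.0], [-0.017, 1.0, 0.0], [-0.0, 0.0, -1.0]]
wrist_force: [0.4, -1.2, 0.0]
gripper_width: 0.073
gripper_force: 30.8
```

Request:
{"api": "jog_arm", "payload": {"rows": [[[0,0,0.0006,0],[0,0,0,0]]]}}

```text
time_s: 18.32
tcp_pos: [0.506, 0.0745, 0.1276]
ee_rot: [[-1.0, -0.017, 0.001], [-0.017, 1.0, 0.0], [-0.001, 0.0, -1.0]]
wrist_force: [0.7, -0.5, 2.6]
gripper_width: 0.078
gripper_force: 31.0
```

Request:
{"api": "jog_arm", "payload": {"rows": [[[0,0,0,0],[0,0,0,0],[0,0,0,0]]], "claw": 0.16}}

```text
time_s: 18.7
tcp_pos: [0.5057, 0.0744, 0.1275]
ee_rot: [[-1.0, -0.017, 0.001], [-0.017, 1.0, 0.0], [-0.001, 0.0, -1.0]]
wrist_force: [0.8, -0.0, 4.4]
gripper_width: 0.159
gripper_force: 1.9
```

Request:
{"api": "jog_arm", "payload": {"rows": [[[0,0,-0.001,0],[0,0,-0.003,0],[0,0,-0.006,0],[0,0,-0.02,0],[0,0,-0.06,0],[0,0,-0.06,0],[-0.04,0.004,-0.01,0],[-0.05,0.0043,0,0],[0,0,0,0],[0,0,0,0],[0,0,0,0]]]}}

```text
time_s: 20.08
tcp_pos: [0.5944, 0.084, 0.2875]
ee_rot: [[-1.0, -0.017, -0.0], [-0.017, 1.0, -0.0], [0.0, -0.0, -1.0]]
wrist_force: [-0.1, -0.4, -0.1]
gripper_width: 0.159
gripper_force: 0.0
```

Run:
```python
from h import *
import pickle
s=sense();print(s["time_s"],s["tcp_pos"],s["wrist_force"],s["gripper_width"])
w=camera_model("wrist");im=capture("wrist")[:,:,::-1];cv2.imwrite("pics/w4.png",im);pickle.dump((s,w),open("w4.pkl","wb"))
p=proj(w,stage(.5133,.1006,.0165,[[-7,-26,52],[-7,0,52],[-55,-56,60],[-55,56,60],[55,-56,60],[55,56,60]]/np.array([1e3])))
x0,y0=(p.min(0)-14).astype(int);x0=max(x0,0);y0=max(y0,0);x1,y1=(p.max(0)+14).astype(int)
c=im[y0:y1,x0:x1];k=min(800/c.shape[1],600/c.shape[0]);c=cv2.resize(c,None,fx=k,fy=k,interpolation=cv2.INTER_CUBIC)[:600,:800];cv2.imwrite("pics/c4.png",c);print(x0,y0,k)
```

```text
20.075 [0.59440116 0.08400127 0.28748548] [-0.07277122 -0.3561438  -0.12995445] 0.15864958106254523
266 40 4.316546762589928
```

View pics/c4.png

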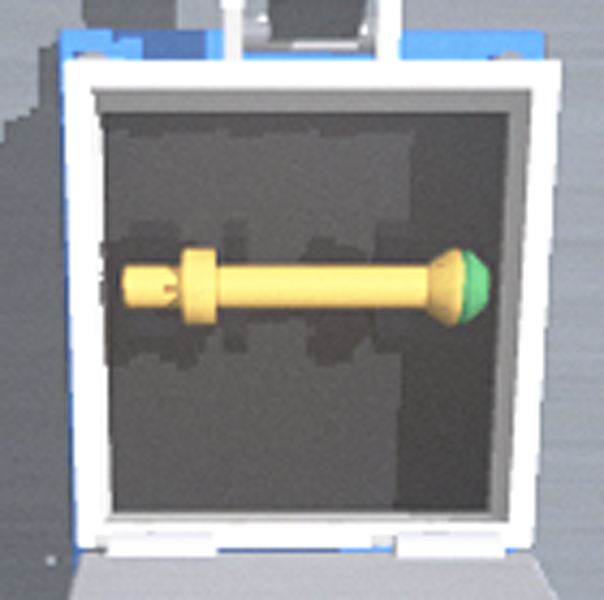

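Request:
{"api": "jog_arm", "payload": {"rows": [[[-0.0222,0.009,0,0],[-0.022,0.009,0,0],[0,0,0,0],[0,0,0.04,0],[0,0,0.0375,0],[0,0,0,0],[0.009,0,0,0],[0.0095,0,0,0],[0,0,0,0],[0,0,0,0]]], "claw": 0}}

```text
time_s: 21.38
tcp_pos: [0.6209, 0.1027, 0.2107]
ee_rot: [[-1.0, -0.017, 0.002], [-0.017, 1.0, 0.001], [-0.002, 0.001, -1.0]]
wrist_force: [0.3, 0.6, 0.4]
gripper_width: 0.007
gripper_force: 0.0
```

Request:
{"api": "jog_arm", "payload": {"rows": [[[0.003,0,0,0],[0.003,0,0,0],[0.003,0,0,0],[0.003,0,0,0],[0.003,0,0,0],[0.003,0,0,0],[0,0,0,0]]]}}

```text
time_s: 22.25
tcp_pos: [0.6025, 0.1023, 0.2098]
ee_rot: [[-1.0, -0.017, -0.0], [-0.017, 1.0, 0.0], [0.0, 0.0, -1.0]]
wrist_force: [0.9, -0.7, -0.3]
gripper_width: 0.004
gripper_force: 0.4
```

Request:
{"api": "jog_arm", "payload": {"rows": [[[0.004,0,0,0],[0.004,0,0,0],[0.004,0,0,0],[0.005,0,0,0],[0.005,0,-0.001,0],[0.005,0,-0.001,0],[0.005,0,-0.001,0],[0.005,0,-0.001,0],[0,0,0,0]]]}}

```text
time_s: 23.38
tcp_pos: [0.5654, 0.1017, 0.214]
ee_rot: [[-1.0, -0.017, -0.0], [-0.017, 1.0, 0.0], [0.0, 0.0, -1.0]]
wrist_force: [0.8, 1.4, 0.0]
gripper_width: 0.005
gripper_force: 0.5
```

Request:
{"api": "jog_arm", "payload": {"rows": [[[0.0058,0,0.0005,0],[0.0058,0,0.0005,0],[0.0058,0,0.0005,0],[0.0058,0,0.0005,0],[0.0056,0,0.0015,0],[0.0056,0,0.002,0],[0.0056,0,0.0022,0],[0.0056,0,0.0025,0],[0,0,0,0]]]}}

```text
time_s: 24.5
tcp_pos: [0.5195, 0.1008, 0.2033]
ee_rot: [[-1.0, -0.017, -0.001], [-0.017, 1.0, -0.0], [0.001, -0.0, -1.0]]
wrist_force: [0.4, 0.0, 1.0]
gripper_width: 0.004
gripper_force: 0.5
```

Request:
{"api": "jog_arm", "payload": {"rows": [[[0.0055,0,0.0028,0],[0.0055,0,0.0032,0],[0.0054,0,0.0035,0],[0.0053,0,0.0039,0],[0.0042,0,0.0043,0],[0.0041,0,0.0045,0],[0.0039,0,0.0046,0],[0.003,0,0.0041,0],[0.0029,0,0.0041,0],[0.0029,0,0.0042,0],[0,0,0,0],[0,0,0,0]]]}}

```text
time_s: 26.0
tcp_pos: [0.477, 0.1, 0.1642]
ee_rot: [[-1.0, -0.017, -0.001], [-0.017, 1.0, -0.0], [0.001, -0.0, -1.0]]
wrist_force: [-0.7, 0.3, 1.0]
gripper_width: 0.005
gripper_force: 0.6
```

Request:
{"api": "jog_arm", "payload": {"rows": [[[0.002,0,0.0035,0],[0.0015,0,0.003,0],[0.0005,0,0.001,0],[0,0,0,0]]]}}

```text
time_s: 26.5
tcp_pos: [0.4735, 0.1001, 0.1568]
ee_rot: [[-1.0, -0.017, 0.0], [-0.017, 1.0, -0.0], [-0.0, -0.0, -1.0]]
wrist_force: [1.1, -0.1, 1.3]
gripper_width: 0.004
gripper_force: 0.6
```

Request:
{"api": "jog_arm", "payload": {"rows": [[[0,0,0.001,0],[0,0,0.001,0],[0,0,0,0]]]}}

```text
time_s: 26.88
tcp_pos: [0.4734, 0.1001, 0.1549]
ee_rot: [[-1.0, -0.017, -0.0], [-0.017, 1.0, -0.0], [0.0, -0.0, -1.0]]
wrist_force: [-0.6, 0.3, 3.9]
gripper_width: 0.006
gripper_force: 1.9
```

Request:
{"api": "jog_arm", "payload": {"rows": [[[0,0,0.001,0],[0,0,0.001,0],[0,0,0,0]]]}}

```text
time_s: 27.25
tcp_pos: [0.4731, 0.1, 0.1528]
ee_rot: [[-1.0, -0.017, -0.001], [-0.017, 1.0, -0.0], [0.001, -0.0, -1.0]]
wrist_force: [-1.1, 1.7, 5.4]
gripper_width: 0.004
gripper_force: 2.4
```

Request:
{"api": "jog_arm", "payload": {"rows": [[[0,0,0.001,0],[0,0,0.001,0],[0,0,0,0]]]}}

```text
time_s: 27.62
tcp_pos: [0.4728, 0.1, 0.151]
ee_rot: [[-1.0, -0.017, -0.001], [-0.017, 1.0, -0.0], [0.001, -0.0, -1.0]]
wrist_force: [-2.9, 0.8, 6.7]
gripper_width: 0.005
gripper_force: 3.3
```

Request:
{"api": "jog_arm", "payload": {"rows": [[[0,0,0.001,0],[0,0,0,0]]]}}

```text
time_s: 27.88
tcp_pos: [0.4727, 0.1, 0.1501]
ee_rot: [[-1.0, -0.017, -0.002], [-0.017, 1.0, -0.0], [0.002, -0.0, -1.0]]
wrist_force: [-3.6, 1.0, 7.8]
gripper_width: 0.004
gripper_force: 3.8
```

Request:
{"api": "jog_arm", "payload": {"rows": [[[0,0,0.001,0],[0,0,0,0]]]}}

```text
time_s: 28.12
tcp_pos: [0.4726, 0.1, 0.1487]
ee_rot: [[-1.0, -0.017, -0.002], [-0.017, 1.0, -0.0], [0.002, -0.0, -1.0]]
wrist_force: [-1.8, 1.9, 5.6]
gripper_width: 0.008
gripper_force: 2.6
```

Request:
{"api": "jog_arm", "payload": {"rows": [[[0,0,0.001,0],[0,0,0,0]]]}}

```text
time_s: 28.38
tcp_pos: [0.4727, 0.0999, 0.1475]
ee_rot: [[-1.0, -0.017, -0.002], [-0.017, 1.0, -0.001], [0.002, -0.0, -1.0]]
wrist_force: [-1.9, 1.8, 4.2]
gripper_width: 0.007
gripper_force: 1.7
```

Request:
{"api": "jog_arm", "payload": {"rows": [[[0,0,0.001,0],[0,0,0,0]]]}}

```text
time_s: 28.62
tcp_pos: [0.4734, 0.0999, 0.1464]
ee_rot: [[-1.0, -0.017, -0.0], [-0.017, 1.0, -0.0], [0.0, -0.0, -1.0]]
wrist_force: [-0.9, -0.9, 0.4]
gripper_width: 0.007
gripper_force: 0.4
```

Request:
{"api": "jog_arm", "payload": {"rows": [[[0,0,0.001,0],[0,0,0,0]]]}}

```text
time_s: 28.88
tcp_pos: [0.4738, 0.1001, 0.1456]
ee_rot: [[-1.0, -0.017, 0.001], [-0.017, 1.0, 0.0], [-0.001, 0.0, -1.0]]
wrist_force: [0.3, -0.0, -0.6]
gripper_width: 0.006
gripper_force: 0.0
```

Request:
{"api": "jog_arm", "payload": {"rows": [[[0,0,0.0007,0],[0,0,0,0]]]}}

```text
time_s: 29.12
tcp_pos: [0.4736, 0.1001, 0.145]
ee_rot: [[-1.0, -0.017, 0.0], [-0.017, 1.0, 0.0], [-0.0, 0.0, -1.0]]
wrist_force: [-0.1, -0.3, -0.1]
gripper_width: 0.002
gripper_force: 0.0
```

Request:
{"api": "jog_arm", "payload": {"rows": [[[0,0,0.0007,0],[0,0,0,0]]]}}

```text
time_s: 29.38
tcp_pos: [0.4735, 0.1001, 0.1444]
ee_rot: [[-1.0, -0.017, -0.0], [-0.017, 1.0, 0.0], [0.0, 0.0, -1.0]]
wrist_force: [0.4, -0.2, 0.2]
gripper_width: 0.001
gripper_force: 0.0
```

Request:
{"api": "jog_arm", "payload": {"rows": [[[0,0,0.0005,0],[0,0,0,0]]]}}

```text
time_s: 29.62
tcp_pos: [0.4735, 0.1001, 0.144]
ee_rot: [[-1.0, -0.017, 0.0], [-0.017, 1.0, 0.0], [-0.0, 0.0, -1.0]]
wrist_force: [1.1, 1.0, 0.2]
gripper_width: 0.002
gripper_force: 0.0
```

Request:
{"api": "jog_arm", "payload": {"rows": [[[0,0,-0.01,0],[0,0,-0.03,0],[0,0,-0.05,0],[0,0,-0.05,0],[0,-0.05,0,0],[0,-0.06,0,0],[0,-0.06,0,0],[0,-0.06,0,0],[0,-0.06,0,0],[0,-0.06,0,0],[0,-0.06,0,0],[0,0,0,0],[0,0,0,0]]]}}

```text
time_s: 31.25
tcp_pos: [0.4802, -0.3098, 0.2841]
ee_rot: [[-1.0, -0.016, -0.0], [-0.016, 1.0, 0.0], [0.0, 0.0, -1.0]]
wrist_force: [-0.1, 0.2, -0.1]
gripper_width: 0.004
gripper_force: 0.0
```

Run:
```python
from h import *
print(sense()["time_s"],sense()["tcp_pos"])
for n,b in (("top",(240,180,305,262)),("scene",(340,165,410,245))):
    a=capture(n)[:,:,::-1].astype(int);o=cv2.imread(f"pics/{n}0.png").astype(int);cv2.imwrite(f"pics/{n}9.png",a)
    x0,y0,x1,y1=b;d=np.abs(a-o).sum(2)
    dd=d[y0:y1,x0:x1];print(n,(dd>60).sum(),dd.size,dd.max())
    ys,xs=np.where(d>120);k=cv2.morphologyEx((d>120).astype(np.uint8),cv2.MORPH_OPEN,np.ones((3,3)))
    st=cv2.connectedComponentsWithStats(k)[2];print([r.tolist() for r in st[1:] if r[4]>15])
    # pad position by shift
    t=o[y0:y1,x0:x1].astype(np.float32).mean(2);q=a[y0:y1,x0:x1].astype(np.float32).mean(2);print(cv2.phaseCorrelate(t,q))
```

```text
31.25 [ 0.48017281 -0.30984311  0.28413432]
top 0 5330 51
[[515, 157, 125, 51, 3692], [395, 165, 6, 6, 27], [355, 169, 117, 221, 14026], [465, 193, 69, 71, 2756], [512, 197, 7, 4, 22], [521, 198, 77, 45, 1711], [598, 214, 18, 11, 133], [453, 239, 7, 6, 37], [600, 263, 40, 36, 477], [464, 270, 91, 44, 1193], [562, 293, 78, 107, 4991], [537, 315, 27, 18, 226], [564, 342, 5, 4, 17], [349, 383, 70, 17, 790], [258, 386, 25, 14, 175], [293, 386, 10, 14, 95], [426, 395, 8, 5, 31]]
((-0.055718010438070564, 0.017931454569549032), 0.9923878950837218)
scene 1 5600 84
[[73, 0, 106, 56, 2530], [183, 0, 19, 7, 76], [209, 0, 56, 24, 872], [355, 0, 62, 49, 1623], [332, 19, 5, 6, 22], [139, 26, 101, 81, 3672], [403, 39, 8, 10, 48], [332, 41, 5, 5, 23], [361, 42, 11, 13, 83], [374, 47, 12, 8, 44], [378, 49, 31, 22, 444], [121, 69, 6, 4, 18], [358, 69, 39, 35, 595], [309, 72, 13, 5, 54], [170, 89, 39, 29, 599], [89, 110, 7, 5, 27], [294, 110, 58, 11, 383], [138, 113, 14, 10, 85], [32, 116, 38, 38, 518], [78, 121, 31, 14, 186], [169, 121, 6, 3, 18], [176, 120, 7, 3, 21], [109, 138, 9, 6, 33], [142, 139, 27, 11, 141], [175, 138, 10, 6, 48], [83, 140, 10, 12, 83], [103, 145, 52, 49, 918], [166, 145, 10, 4, 36], [154, 148, 8, 4, 29], [91, 154, 8, 11, 65], [20, 164, 4, 5, 18], [18, 184, 4, 5, 18], [54, 196, 8, 7, 39], [118, 197, 5, 5, 17], [69, 199, 24, 28, 270], [73, 202, 6, 7, 24], [95, 202, 12, 8, 48], [10, 204, 6, 3, 18], [62, 205, 12, 7, 54], [251, 205, 7, 6, 27], [38, 206, 5, 4, 19], [48, 213, 4, 5, 20], [275, 213, 6, 4, 23], [59, 215, 6, 10, 30], [98, 214, 8, 8, 40], [91, 218, 7, 9, 35], [69, 224, 4, 5, 17]]
((0.028734168081072653, 0.002419772401410114), 1.011143125842015)[ WARN:0@0.970] global loadsave.cpp:1063 imwrite_ Unsupported depth image for selected encoder is fallbacked to CV_8U.
```

The case, lid and latch look the same as at the start, shut and latched, so I'm handing in.

```bash
python3 -c "
from station import finish_job
print(finish_job())"
```

```text
the job is handed in; nothing more can be done
None
```

The job is handed in at about 31 s of the 70 s allowed: the lid popped open, the dop was laid in the V blocks with its collar in the slot and stone to the left, and the lid was snapped shut; afterwards the case, lid and latch matched the starting pictures, but no verdict was returned.

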